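# Unlatch the pop-out T-handle and slide the board test box open

## Task

Open the white circuit-board test box: press the round release button on its cover so that the T-handle pops up, turn the handle a quarter turn anticlockwise (seen from above) until it stops, then slide the cover straight back, away from the button end, until it comes up against its stop. Leave the box open with the handle up and turned, and do not disturb the other things on the bench.

Things in the scene. Friction and masses are not known exactly. Their poses are not given: they have to be found in the camera images.
- testbox: white sheet-steel board test box, fixed, 320 mm (its x) x 220 mm (its y), walls 100 mm high, side guides 114 mm. Origin: centre of its underside, on the bench; x points from the button end (roughly facing the robot) to the rear and is the way the cover slides open; z up. The cover plate, 190 x 208 mm, top face at 108 mm, lies on the front of the top
- housing_top (a point): centre of the flat top of the black latch housing on the cover, 156 mm (box x) x 70 mm (box y); it moves with the cover. At the start at x = -65, y = 0, z = 132 mm in the box's frame
- release_top (a point): top centre of the round steel release button, 24 mm across, at the housing's end nearer the robot; at the start at x = -125, y = 0, z = 140 mm in the box's frame, 8 mm proud of the housing. Pressed straight down: travel 7 mm, spring 1.5 N rising to 5 N; it frees the handle 4 to 5 mm down and springs back when let go
- tee_stem (a joint): how far the T-handle has popped up, m: 0 = latched flush in the slot of the housing, 0.028 = fully up. It pops up by its own spring (12 N at first, 6 N when up) once the button is pressed, and stays up
- tee_handle (a joint): turn of the T-handle, rad: 0 = along the box's x (in line with its slot), +1.571 = fully turned anticlockwise seen from above, at its stop, lying across the box. It cannot turn until it is up. Turning needs about 0.15 N m and it stays where it is left. Beyond about 1.3 rad the cover is unlatched
- handle_top (a point): top centre of the T-handle's aluminium bar, 96 mm long, 18 wide, 14 high, turning about the vertical axis through this point; x along the bar, z up, turning with it. At the start at x = -45, y = 0, z = 131 mm in the box's frame; popped up, its top is at 159 mm, its underside 13 mm above the housing. The ends are free; a post 14 mm across carries the middle
- cover (a joint): how far the cover has slid open, m: 0 = shut, 0.110 = fully back at its stop (towards the box's +x). It slides against about 4 N of friction, stays where it is left and carries housing, button and handle. It can be pushed by the raised handle
- board_a: loose green circuit board lying flat, 110 x 70 x 4 mm with parts up to 16 mm high, left of the box; origin centre of its underside
- board_b: loose green circuit board like the first, right of the box; origin centre of its underside
- board_c: loose green circuit board like the first, in front of the box, on the robot's side; origin centre of its underside
- iron_stand: loose black soldering-iron stand, 140 x 80 mm, about 85 mm high, right of the box towards the front; origin centre of its underside
- flux_bottle: loose white flux bottle, 52 mm across, 120 mm high, standing left of the box; origin centre of its underside
- screwdriver: loose screwdriver, 200 mm long, lying left of the box; origin in its middle, on the bench

How it is judged (in metres and radians):
On the way, in this order (a step that is already met when the one before it is completed fails the run):
1. the release button has been pressed and the T-handle has popped up (more than 24 mm) (value of joint tee_stem above 0.024 m), for 0.2 s.
2. the raised handle is turned to its stop (more than 1.43 rad) (value of joint tee_handle above 1.43 rad and value of joint tee_stem above 0.022 m), for 0.2 s.
3. the cover is slid back to its stop (more than 104 mm) (value of joint cover above 0.104 m), for 0.2 s.
At the end, for the whole second after the job is handed in: The cover is at rest fully back at its stop (within 6 mm of its 110 mm), with the T-handle still up (within 6 mm of its 28 mm) and turned across the box (at least 1.37 rad) (value of joint cover above 0.104 m and value of joint tee_handle above 1.37 rad and value of joint tee_stem above 0.022 m and velocity of joint cover between -0.01 and 0.01 m/s); the robot touches nothing.
It fails at once if any of the loose things (boards, iron stand, bottle, screwdriver) is moved by more than 30 mm (distance of any of board_a, board_b, board_c, iron_stand, flux_bottle, screwdriver from where it was at the start of the episode above 0.03 m).
It also fails if it takes over 54 s, if anything falls off the work surface, if the arm or the gripper's body presses on something with over 40 N, if the wrist force passes 120 N, or if a joint passes its speed limit or range.

## Robot

A 7-joint arm with a two-finger parallel gripper is mounted at the origin on the work surface. World frame = base frame: x ahead of the robot, y to its left, z up, the work surface at z = 0. Lengths are in mm, angles in rad, forces in N, time in s.
With the tool pointing down it reaches from about 425 to 800 mm from the base axis. Payload 8.3 kg.
Tool frame: the origin (TCP) lies on the centre line of the jaws, within the pads' length; the fingertips stand 22 mm ahead of it and the grasp point (between the pads) lies 3 mm ahead of it; z points along the fingers, y is the line along which they close (so a half turn about z gives the same grasp; the last joint's range is limited). The gripper opens to 85 mm and grips with 20 to 120 N. Pads are 22 mm wide; open, the fingers measure 114 mm over their backs; the gripper's body (76 mm by 85 mm) begins 54 mm behind the grasp point. The pads swing forward as they close: fully open they stand 13 mm farther back than shut.
Start: joints at [-1.252, 0.383, 0.016, 1.37, -0.006, 1.388, -0.046], TCP at [232.819, 580, 253.279] pointing down, gripper open.
Joint ranges: [-2.95, 2.95], [-0.25, 2.06], [-1.52, 1.56], [0.18, 2.33], [-1.44, 4.58], [0.02, 2.06], [-3.01, 3.01]. Speed limits (rad/s): [2.39, 2.39, 3.01, 3.01, 3.14, 3.14, 3.14].

## Interface

Orientations are given as a rotation vector (axis times angle).
In Python, from cell import manip gives the robot as it stands. The module is installed in compiled form; this text tells all that it offers.
- The arm moves only by the tool servo_tool, never from a script. Its argument "targets" is a list of rows, each an object of numbers: "grip": the finger opening in mm, from 0 to 85.4; "tx", "ty", "tz": the shift along the tool's x, y, z in mm; "ax", "ay", "az": the turn, a rotation vector about the tool's x, y, z in rad. In form: [{"grip": .., "tx": .., "ty": .., "tz": .., "ax": .., "ay": .., "az": ..}, ...]. A call has 1 to 8 rows; each row shifts and turns the commanded pose from where the row before left it, along the tool's axes as they then stand; what a row does not reach is not made up. A row lasts 1/10 s, in which the tool goes at most 50 mm and 8.59 degrees, less where a joint would pass 70% of its speed; a pose out of reach is approached as far as the arm can. A call with a gripper value outside its range is refused whole. The fingers move at their own pace and stop on an object; the grip force is fixed at half the most. Time passes only in rows, so rows that do not move let the fingers close. It gives the time, the measured TCP pose, the force, the opening and the grip force at its end, in the units of the state.
- manip.observe(): the state, without advancing time (a new reading comes with each control period).
- manip.snapshot(name): name is "scene" or "side" or "wrist"; returns a dict with "color" (480x640x3 uint8, red, green, blue), "fx", "fy", "cx", "cy" (pixels), "cam_to_world" (4x4, takes a point from camera to world coordinates). Camera axes: x right, y down, z forward; pixel columns grow to the right and rows downward; lengths in mm; the calibration is good to about 2 mm. A picture is of the moment at which its call begins. There is no depth.
- manip.finish_job(): hands the job in; it is judged then, once.
The state is a dict: "t": time; "q": joint angles; "qvel": joint speeds; "joint_efforts": joint torques, N m; "tool_pos": TCP position; "ee_rot": TCP orientation; "wrist_force": force on the tool from outside, world axes, zero at the start; "moment": the same for the moment, N m; "gripper_width": finger opening in mm; "grasp_force": force on a finger pad.
Only numpy, scipy, OpenCV 4.12 (cv2) and the standard library are available. Lean on these libraries where they do the work, as an engineer would, in place of code of your own. Each camera call takes 0.05 s, during which the arm holds its last target. There are 200 camera calls.

## Working session

There is one attempt and no reset: what is moved stays moved. The work goes in short steps, Python scripts to look and compute and a tool call to move; the robot and the scene stay as the last step left them, time stands still between calls to the robot, and variables do not carry over. Pictures are saved under pics/ and viewed, at most 10 in all, crops included, and the job is handed in when it is done.

Besides the shell and the picture viewer there is one more tool, called after "Request:" as name([rows], argument=value, ...), one row to a line, values as JSON. servo_tool: Moves the arm, as the interface text tells. Its arguments: {"type":"object","properties":{"targets":{"type":"array"}},"required":["targets"]}

```bash
mkdir -p pics; python3 - <<'E'
from cell import manip
import cv2,numpy as np,pickle
d={}
for n in("scene","side","wrist"):
    s=manip.snapshot(n);d[n]=s
    cv2.imwrite(f"pics/{n}0.png",s["color"][:,:,::-1])
    print(n,s["fx"],s["fy"],s["cx"],s["cy"],np.round(s["cam_to_world"],3).tolist())
pickle.dump(d,open("s0.pkl","wb"))
o=manip.observe();print(o)
E
```

```text
scene 601.1339827727206 601.1339827727206 330.939371070006 234.5446387702524 [[-0.835, 0.41, -0.366, 947.463], [0.55, 0.634, -0.544, 687.579], [0.009, -0.656, -0.755, 981.102], [0.0, 0.0, 0.0, 1.0]]
side 498.31828381594494 498.31828381594494 317.88949517993103 238.28395341399815 [[0.997, -0.031, 0.067, 471.732], [-0.074, -0.488, 0.87, -678.359], [0.006, -0.872, -0.489, 534.557], [0.0, 0.0, 0.0, 1.0]]
wrist 379.8023139596436 379.8023139596436 316.7287790964112 243.70871546104664 [[0.373, 0.895, 0.245, 170.03], [0.928, -0.359, -0.1, 605.114], [-0.001, 0.265, -0.964, 374.507], [0.0, 0.0, 0.0, 1.0]]
{'t': 0.15, 'q': array([-1.25188322,  0.38405316,  0.01640165,  1.37088646, -0.00630784,
        1.388196  , -0.04648509]), 'qvel': array([-1.97252944e-03, -2.38134591e-03,  1.24546899e-03, -4.91170604e-03,
       -1.50252329e-04,  1.02196371e-05,  3.38869398e-04]), 'joint_efforts': array([ 2.58841355e-03, -6.28151965e+01,  8.46100096e-01, -3.72170448e+01,
        1.68815546e-02,  1.08074836e-02, -3.00092836e-06]), 'tool_pos': array([232.7213622 , 579.68457506, 252.51559279]), 'ee_rot': array([-5.95980735e-01, -3.08426778e+00,  2.30747841e-03]), 'wrist_force': array([-0.64642897,  0.29592334,  0.07315103]), 'moment': array([ 0.01963072,  0.01066728, -0.00452233]), 'grasp_force': 0.0, 'gripper_width': 85.26160990306388}
```

View pics/scene0.png

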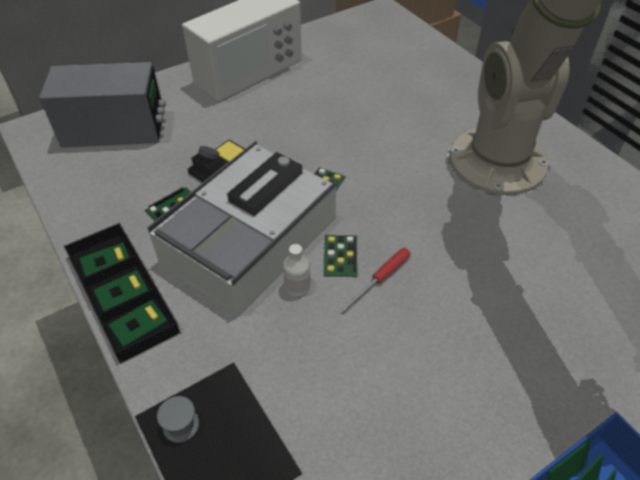

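View pics/side0.png

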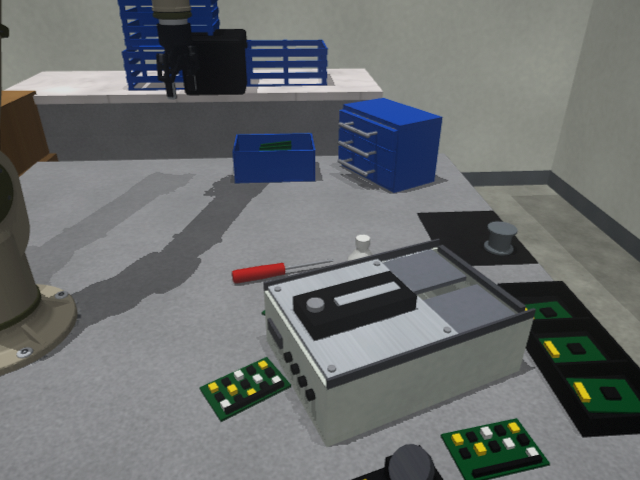

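The scene view shows the box at the centre, with the button near (284,160) and the handle bar near (262,185). In the side view the button is near (315,304) and the bar near (366,294). I'll segment both and cast rays onto their known heights.

```bash
cat > h.py <<'E'
import numpy as np,cv2
def ray(s,uv,z):
    T=np.array(s["cam_to_world"]);d=T[:3,:3]@np.array([(uv[0]-s["cx"])/s["fx"],(uv[1]-s["cy"])/s["fy"],1])
    return T[:3,3]+d*(z-T[2,3])/d[2]
def tri(a,ua,b,ub):
    A=[];B=[]
    for s,uv in((a,ua),(b,ub)):
        T=np.array(s["cam_to_world"]);d=T[:3,:3]@np.array([(uv[0]-s["cx"])/s["fx"],(uv[1]-s["cy"])/s["fy"],1]);d/=np.linalg.norm(d)
        P=np.eye(3)-np.outer(d,d);A.append(P);B.append(P@T[:3,3])
    return np.linalg.solve(sum(A),sum(B))
E
python3 - <<'E'
import pickle,cv2,numpy as np
from h import *
d=pickle.load(open("s0.pkl","rb"))
C={}
for n,(x0,y0,x1,y1) in{"scene":(225,148,306,216),"side":(288,268,422,342)}.items():
    s=d[n];g=cv2.cvtColor(s["color"],cv2.COLOR_RGB2GRAY)
    sub=g[y0:y1,x0:x1]
    cv2.imwrite(f"pics/{n}z.png",cv2.resize(sub,None,fx=5,fy=5,interpolation=cv2.INTER_CUBIC))
    dark=(sub<70).astype(np.uint8)
    k=max(cv2.findContours(dark,cv2.RETR_EXTERNAL,cv2.CHAIN_APPROX_NONE)[0],key=cv2.contourArea)
    hull=np.zeros_like(dark);cv2.fillPoly(hull,[cv2.convexHull(k)],1);
    br=((sub>=75)&(hull>0)).astype(np.uint8)
    nn,lab,st,ce=cv2.connectedComponentsWithStats(br)
    print(n,"dark",cv2.contourArea(k))
    for i in range(1,nn):
        if st[i,4]<25:continue
        pts=np.argwhere(lab==i)[:,::-1]+[x0,y0]
        print(st[i],np.round(ce[i]+[x0,y0],1),"z131",np.round(ray(s,ce[i]+[x0,y0],131),1),"z140",np.round(ray(s,ce[i]+[x0,y0],140),1))
        w=np.array([ray(s,p,131)[:2] for p in pts],np.float32)
        r=cv2.minAreaRect(w);print("  rect",np.round(r[0],1),np.round(r[1],1),r[2])
        C[n,i]=ce[i]+[x0,y0]
E
python3 - <<'E'
import cv2,numpy as np
a=cv2.imread("pics/scenez.png");b=cv2.imread("pics/sidez.png")
h=a.shape[0]+b.shape[0];o=np.zeros((h,max(a.shape[1],b.shape[1]),3),np.uint8);o[:a.shape[0],:a.shape[1]]=a;o[a.shape[0]:,:b.shape[1]]=b
o=cv2.resize(o,None,fx=.8,fy=.8);print(o.shape);cv2.imwrite("pics/zz.png",o)
E
```

```text
scene dark 2120.0
[53  7 13 11 93] [283.3 160.3] z131 [ 505.6 -152.   131. ] z140 [ 510.3 -143.1  140. ]
  rect [ 506.4 -152. ] [24.5 27.1] 21.243698120117188
[ 15  21  38  32 403] [258.3 184.7] z131 [ 584.9 -116.4  131. ] z140 [ 588.7 -107.9  140. ]
  rect [ 584.2 -116.7] [101.   23.4] 20.738018035888672
side dark 4970.5
[104   4  29  20 115] [407.5 283.7] z131 [ 645.1 -101.1  131. ] z140 [ 641.2 -114.   140. ]
  rect [639.5 -95.6] [12.6 54.8] 32.7227783203125
[ 46  13  67  25 612] [365.8 293.1] z131 [ 582.1 -120.   131. ] z140 [ 579.6 -132.5  140. ]
  rect [ 583.3 -119.1] [100.3  20.3] 20.957910537719727
[128  25   6  14  35] [417.7 298.3] z131 [ 650.9 -136.7  131. ] z140 [ 646.9 -148.7  140. ]
  rect [ 649.5 -138.2] [32.1  4.7] 63.99442672729492
[ 18  29  18  15 203] [314.7 303.8] z131 [ 509.7 -139.9  131. ] z140 [ 508.9 -151.9  140. ]
  rect [ 509.5 -140. ] [31.1 23. ] 86.21044921875
(568, 536, 3)
```

View pics/zz.png

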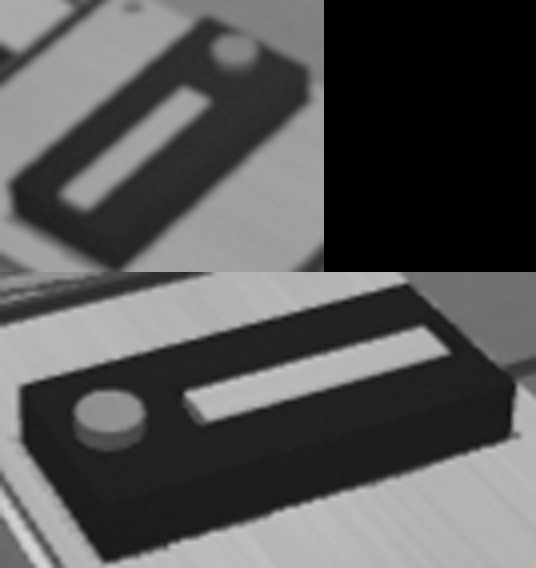

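The crops show the button and the flush bar clearly. The bar measures about 100 x 20 mm in both views, which fits 96 x 18, and the views agree to 4 mm. I take the handle centre as about (583.5, -118) and the box yaw as about 20.9°. That puts the button at about (508.7, -146.5), in line with its own rays. Next I move over, staying outside minimum reach.

Request:
servo_tool([
  {"grip": 0, "tx": -35, "ty": -13},
  {"grip": 0, "tx": -42, "ty": -16},
  {"grip": 0, "tx": -42, "ty": -16},
  {"grip": 0, "tx": -42, "ty": -16},
  {"grip": 0, "tx": -42, "ty": -16},
  {"grip": 0, "tx": -42, "ty": -16},
  {"grip": 0, "tx": -42, "ty": -16},
  {"grip": 0, "tx": -42, "ty": -16},
])

```text
schema error: expected keys grip, tx, ty, tz, ax, ay, az
```

Request:
servo_tool([
  {"grip": 0, "tx": -42, "ty": -16},
  {"grip": 0, "tx": -42, "ty": -16},
  {"grip": 0, "tx": -11, "ty": -41},
  {"grip": 0, "tx": -11, "ty": -41},
  {"grip": 0, "tx": -11, "ty": -41},
  {"grip": 0, "tx": -11, "ty": -41},
  {"grip": 0, "tx": -11, "ty": -41},
  {"grip": 0, "tx": -11, "ty": -41},
])

```text
schema error: expected keys grip, tx, ty, tz, ax, ay, az
```

Request:
servo_tool([
  {"grip": 0, "tx": -11, "ty": -41},
  {"grip": 0, "tx": -11, "ty": -41},
  {"grip": 0, "tx": -11, "ty": -41},
  {"grip": 0, "tx": -11, "ty": -41},
  {"grip": 0, "az": 0.14},
  {"grip": 0, "az": 0.14},
  {"grip": 0, "az": 0.14},
  {"grip": 0, "az": 0.14},
])

```text
schema error: expected keys grip, tx, ty, tz, ax, ay, az
```

Request:
servo_tool([
  {"grip": 0, "az": 0.14},
  {"grip": 0, "az": 0.14},
  {"grip": 0, "az": 0.14},
  {"grip": 0, "az": 0.14},
  {"grip": 0, "az": 0.14},
  {"grip": 0, "az": 0.14},
  {"grip": 0, "az": 0.14},
  {"grip": 0, "az": 0.14},
])

```text
schema error: expected keys grip, tx, ty, tz, ax, ay, az
```

Request:
servo_tool([
  {"grip": 0, "az": 0.14},
  {"grip": 0, "az": 0.14},
  {"grip": 0, "az": 0.14},
  {"grip": 0, "az": 0.14},
  {"grip": 0, "az": 0.14},
  {"grip": 0},
  {"grip": 0},
])

```text
schema error: expected keys grip, tx, ty, tz, ax, ay, az
```

All keys are required in every row, so I'll resend the moves with every key included.

Request:
servo_tool([
  {"grip": 0, "tx": -35, "ty": -13, "tz": 0, "ax": 0, "ay": 0, "az": 0},
  {"grip": 0, "tx": -42, "ty": -16, "tz": 0, "ax": 0, "ay": 0, "az": 0},
  {"grip": 0, "tx": -42, "ty": -16, "tz": 0, "ax": 0, "ay": 0, "az": 0},
  {"grip": 0, "tx": -42, "ty": -16, "tz": 0, "ax": 0, "ay": 0, "az": 0},
  {"grip": 0, "tx": -42, "ty": -16, "tz": 0, "ax": 0, "ay": 0, "az": 0},
  {"grip": 0, "tx": -42, "ty": -16, "tz": 0, "ax": 0, "ay": 0, "az": 0},
  {"grip": 0, "tx": -42, "ty": -16, "tz": 0, "ax": 0, "ay": 0, "az": 0},
  {"grip": 0, "tx": -42, "ty": -16, "tz": 0, "ax": 0, "ay": 0, "az": 0},
])

```text
t: 0.95
tool_pos: [492.5, 339.9, 253.1]
ee_rot: [-0.596, -3.084, 0.0]
wrist_force: [-0.6, 0.8, 0.6]
gripper_width: 0.0
grasp_force: 0.0
```

Request:
servo_tool([
  {"grip": 0, "tx": -42, "ty": -16, "tz": 0, "ax": 0, "ay": 0, "az": 0.14},
  {"grip": 0, "tx": 0, "ty": 0, "tz": 0, "ax": 0, "ay": 0, "az": 0.14},
  {"grip": 0, "tx": 0, "ty": 0, "tz": 0, "ax": 0, "ay": 0, "az": 0.14},
  {"grip": 0, "tx": 0, "ty": 0, "tz": 0, "ax": 0, "ay": 0, "az": 0.14},
  {"grip": 0, "tx": 0, "ty": 0, "tz": 0, "ax": 0, "ay": 0, "az": 0.14},
  {"grip": 0, "tx": 0, "ty": 0, "tz": 0, "ax": 0, "ay": 0, "az": 0.14},
  {"grip": 0, "tx": 0, "ty": 0, "tz": 0, "ax": 0, "ay": 0, "az": 0.14},
  {"grip": 0, "tx": 0, "ty": 0, "tz": 0, "ax": 0, "ay": 0, "az": 0.14},
])

```text
t: 1.75
tool_pos: [524.4, 310.9, 252.9]
ee_rot: [-2.15, -2.29, 0.001]
wrist_force: [-0.2, 0.7, -0.2]
gripper_width: -0.1
grasp_force: 0.0
```

Request:
servo_tool([
  {"grip": 0, "tx": 0, "ty": 0, "tz": 0, "ax": 0, "ay": 0, "az": 0.14},
  {"grip": 0, "tx": 0, "ty": 0, "tz": 0, "ax": 0, "ay": 0, "az": 0.14},
  {"grip": 0, "tx": 0, "ty": 0, "tz": 0, "ax": 0, "ay": 0, "az": 0.14},
  {"grip": 0, "tx": 0, "ty": 0, "tz": 0, "ax": 0, "ay": 0, "az": 0.14},
  {"grip": 0, "tx": 0, "ty": 0, "tz": 0, "ax": 0, "ay": 0, "az": 0.14},
  {"grip": 0, "tx": 0, "ty": 0, "tz": 0, "ax": 0, "ay": 0, "az": 0.14},
  {"grip": 0, "tx": 0, "ty": 0, "tz": 0, "ax": 0, "ay": 0, "az": 0.14},
  {"grip": 0, "tx": 0, "ty": 0, "tz": 0, "ax": 0, "ay": 0, "az": 0.14},
])

```text
t: 2.55
tool_pos: [524.4, 310.9, 252.9]
ee_rot: [3.038, 0.799, -0.001]
wrist_force: [0.0, 1.4, -0.0]
gripper_width: 0.3
grasp_force: 0.0
```

Request:
servo_tool([
  {"grip": 0, "tx": 0, "ty": 0, "tz": 0, "ax": 0, "ay": 0, "az": 0.15},
  {"grip": 0, "tx": 0, "ty": 0, "tz": 0, "ax": 0, "ay": 0, "az": 0},
  {"grip": 0, "tx": 0, "ty": 0, "tz": 0, "ax": 0, "ay": 0, "az": 0},
])

```text
t: 2.85
tool_pos: [524.4, 311.0, 253.0]
ee_rot: [3.086, 0.585, -0.001]
wrist_force: [0.5, -0.1, -0.2]
gripper_width: -0.2
grasp_force: 0.0
```

```bash
cat >> h.py <<'E'
from scipy.spatial.transform import Rotation
YAW=np.deg2rad(20.9);BX=np.array([np.cos(YAW),np.sin(YAW),0]);H=np.array([583.5,-118,159]);B=H-80*BX;B[2]=140
def state(target=None):
    from cell import manip
    o=manip.observe();R=Rotation.from_rotvec(o["ee_rot"]).as_matrix()
    print("t",o["t"],"pos",np.round(o["tool_pos"],1),"q",np.round(o["q"],2),"F",np.round(o["wrist_force"],1),"w",round(o["gripper_width"],1))
    print("yhead",np.rad2deg(np.arctan2(R[1,1],R[0,1])),"z",np.round(R[:,2],4))
    if target is not None: print("delta tool",np.round(R.T@(np.array(target)-o["tool_pos"]),1))
    return o,R
E
python3 -c "
from h import *
print(B);state([B[0],B[1],190])"
```

```text
[ 508.76364205 -146.53903995  140.        ]
t 2.85 pos [524.4 311.  253. ] q [-1.02  0.39  0.59  1.44 -0.22  1.38 -1.62] F [ 0.5 -0.1 -0.2] w -0.2
yhead -68.54359034746426 z [-4.e-04 -5.e-04 -1.e+00]
delta tool [-181.9  420.1   63.2]
```

Request:
servo_tool([
  {"grip": 0, "tx": -18, "ty": 42, "tz": 0, "ax": 0, "ay": 0, "az": 0.01},
  {"grip": 0, "tx": -18, "ty": 42, "tz": 0, "ax": 0, "ay": 0, "az": 0},
  {"grip": 0, "tx": -18, "ty": 42, "tz": 0, "ax": 0, "ay": 0, "az": 0},
  {"grip": 0, "tx": -18, "ty": 42, "tz": 0, "ax": 0, "ay": 0, "az": 0},
  {"grip": 0, "tx": -18, "ty": 42, "tz": 0, "ax": 0, "ay": 0, "az": 0},
  {"grip": 0, "tx": -18, "ty": 42, "tz": 0, "ax": 0, "ay": 0, "az": 0},
  {"grip": 0, "tx": -18, "ty": 42, "tz": 0, "ax": 0, "ay": 0, "az": 0},
  {"grip": 0, "tx": -18, "ty": 42, "tz": 0, "ax": 0, "ay": 0, "az": 0},
])

```text
t: 3.65
tool_pos: [508.2, -56.1, 253.6]
ee_rot: [-3.089, -0.569, -0.001]
wrist_force: [1.5, -0.1, 0.4]
gripper_width: 0.3
grasp_force: 0.0
```

Request:
servo_tool([
  {"grip": 0, "tx": -18, "ty": 42, "tz": 0, "ax": 0, "ay": 0, "az": 0},
  {"grip": 0, "tx": -18, "ty": 42, "tz": 20, "ax": 0, "ay": 0, "az": 0},
  {"grip": 0, "tx": 0, "ty": 0, "tz": 20, "ax": 0, "ay": 0, "az": 0},
  {"grip": 0, "tx": 0, "ty": 0, "tz": 10, "ax": 0, "ay": 0, "az": 0},
  {"grip": 0, "tx": 0, "ty": 0, "tz": 0, "ax": 0, "ay": 0, "az": 0},
  {"grip": 0, "tx": 0, "ty": 0, "tz": 0, "ax": 0, "ay": 0, "az": 0},
])

```text
t: 4.25
tool_pos: [505.0, -144.2, 203.7]
ee_rot: [-3.09, -0.568, 0.0]
wrist_force: [0.3, 0.3, 0.4]
gripper_width: 0.1
grasp_force: 0.0
```

```bash
python3 -c "
from h import *
from cell import manip
state([B[0],B[1],165])
s=manip.snapshot('wrist');cv2.imwrite('pics/w1.png',s['color'][:,:,::-1])
T=np.linalg.inv(s['cam_to_world'])
for p in (B,H-[0,0,28],H-[0,0,28]+48*BX,H-[0,0,28]-48*BX):
  c=T[:3,:3]@p+T[:3,3];print(np.round([s['fx']*c[0]/c[2]+s['cx'],s['fy']*c[1]/c[2]+s['cy']],0))
"
```

```text
t 4.25 pos [ 505.  -144.2  203.7] q [-0.5   0.26  0.85  1.75 -0.2   1.23 -0.8 ] F [0.3 0.3 0.4] w 0.1
yhead -69.17120412721081 z [-1.e-04  2.e-04 -1.e+00]
delta tool [ 2.7  3.5 38.7]
[325. 268.]
[325. 105.]
[325.  -8.]
[325. 204.]
```

View pics/w1.png

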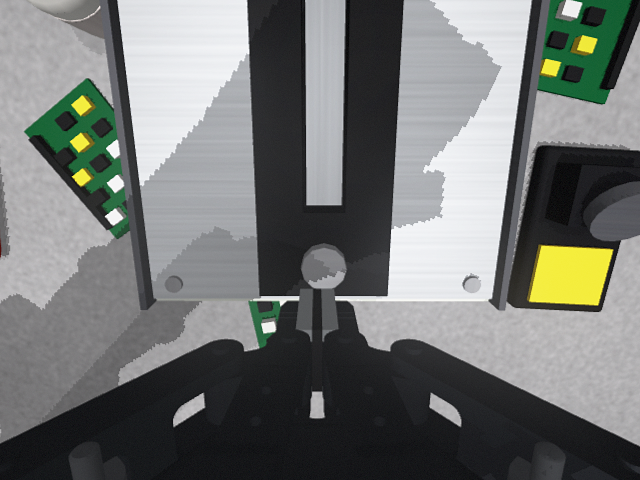

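The wrist view has the button at (323,267) and the near bar end at (325,206). Both are within 2 px of the predictions, so I'll press in small steps.

Request:
servo_tool([
  {"grip": 0, "tx": 3, "ty": 3, "tz": 14, "ax": 0, "ay": 0, "az": 0},
  {"grip": 0, "tx": 0, "ty": 0, "tz": 14, "ax": 0, "ay": 0, "az": 0},
  {"grip": 0, "tx": 0, "ty": 0, "tz": 10, "ax": 0, "ay": 0, "az": 0},
  {"grip": 0, "tx": 0, "ty": 0, "tz": 3, "ax": 0, "ay": 0, "az": 0},
  {"grip": 0, "tx": 0, "ty": 0, "tz": 3, "ax": 0, "ay": 0, "az": 0},
  {"grip": 0, "tx": 0, "ty": 0, "tz": 2, "ax": 0, "ay": 0, "az": 0},
  {"grip": 0, "tx": 0, "ty": 0, "tz": 0, "ax": 0, "ay": 0, "az": 0},
])

```text
t: 5.0
tool_pos: [508.0, -147.1, 157.1]
ee_rot: [-3.09, -0.562, 0.001]
wrist_force: [-2.0, 0.9, 3.6]
gripper_width: -0.0
grasp_force: 1.9
```

Request:
servo_tool([
  {"grip": 0, "tx": 0, "ty": 0, "tz": 1, "ax": 0, "ay": 0, "az": 0},
  {"grip": 0, "tx": 0, "ty": 0, "tz": 0.5, "ax": 0, "ay": 0, "az": 0},
  {"grip": 0, "tx": 0, "ty": 0, "tz": 0, "ax": 0, "ay": 0, "az": 0},
  {"grip": 0, "tx": 0, "ty": 0, "tz": 0, "ax": 0, "ay": 0, "az": 0},
])

```text
t: 5.4
tool_pos: [508.3, -147.3, 155.8]
ee_rot: [-3.091, -0.562, 0.0]
wrist_force: [-2.1, 1.4, 4.3]
gripper_width: -0.2
grasp_force: 2.2
```

```bash
python3 -c "
from h import *
from cell import manip
state([B[0],B[1],155])
s=manip.snapshot('side');im=s['color'][230:400,250:450,::-1];cv2.imwrite('pics/s1.png',cv2.resize(im,None,fx=3,fy=3))
"
```

```text
t 5.4 pos [ 508.3 -147.3  155.8] q [-0.46  0.32  0.83  1.8  -0.26  1.14 -0.76] F [-2.1  1.4  4.3] w -0.2
yhead -69.38094078730265 z [-2.e-04  1.e-04 -1.e+00]
delta tool [ 0.7 -0.5  0.8]
```

View pics/s1.png

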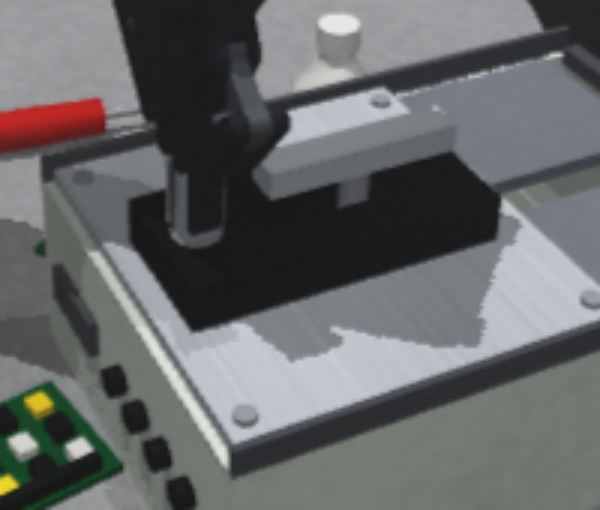

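The handle is up: the side crop shows the bar raised on its post. Next I lift, open and move over the bar.

Request:
servo_tool([
  {"grip": 0, "tx": 0, "ty": 0, "tz": -15, "ax": 0, "ay": 0, "az": 0},
  {"grip": 0, "tx": 0, "ty": 0, "tz": -30, "ax": 0, "ay": 0, "az": 0},
  {"grip": 50, "tx": 0, "ty": 0, "tz": -20, "ax": 0, "ay": 0, "az": 0},
  {"grip": 50, "tx": 30, "ty": 0, "tz": 0, "ax": 0, "ay": 0, "az": 0},
  {"grip": 50, "tx": 30, "ty": 0, "tz": 0, "ax": 0, "ay": 0, "az": 0},
  {"grip": 50, "tx": 20, "ty": 0, "tz": 0, "ax": 0, "ay": 0, "az": 0},
  {"grip": 50, "tx": 0, "ty": 0, "tz": 0, "ax": 0, "ay": 0, "az": 0},
  {"grip": 50, "tx": 0, "ty": 0, "tz": 0, "ax": 0, "ay": 0, "az": 0},
])

```text
t: 6.25
tool_pos: [583.0, -119.7, 220.2]
ee_rot: [3.09, 0.562, -0.002]
wrist_force: [-0.5, -0.6, 0.1]
gripper_width: 49.9
grasp_force: 0.0
```

```bash
python3 -c "
from h import *
from cell import manip
state([H[0],H[1],160])
s=manip.snapshot('wrist');cv2.imwrite('pics/w2.png',s['color'][:,:,::-1])
T=np.linalg.inv(s['cam_to_world'])
for p in (H,H+48*BX,H-48*BX):
  c=T[:3,:3]@p+T[:3,3];print(np.round([s['fx']*c[0]/c[2]+s['cx'],s['fy']*c[1]/c[2]+s['cy']],0))
"
```

```text
t 6.25 pos [ 583.  -119.7  220.2] q [-0.45  0.42  0.81  1.54 -0.31  1.32 -0.82] F [-0.5 -0.6  0.1] w 49.9
yhead -69.3957498008986 z [-0.001  -0.0014 -1.    ]
delta tool [ 1.1 -1.5 60.2]
[315. 272.]
[314. 178.]
[316. 355.]
```

View pics/w2.png

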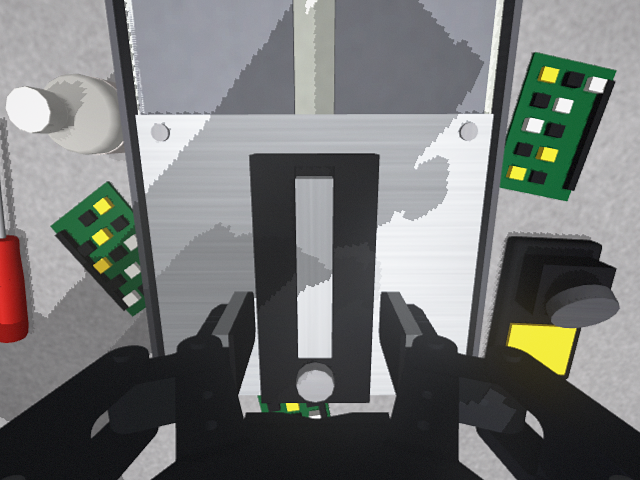

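The bar spans (315,178) to (315,358), against a predicted 178 to 355, so the gripper is centred. I descend and close.

Request:
servo_tool([
  {"grip": 50, "tx": 1, "ty": -1.5, "tz": 20, "ax": 0, "ay": 0, "az": 0},
  {"grip": 50, "tx": 0, "ty": 0, "tz": 20, "ax": 0, "ay": 0, "az": 0},
  {"grip": 50, "tx": 0, "ty": 0, "tz": 12, "ax": 0, "ay": 0, "az": 0},
  {"grip": 50, "tx": 0, "ty": 0, "tz": 7, "ax": 0, "ay": 0, "az": 0},
  {"grip": 30, "tx": 0, "ty": 0, "tz": 0, "ax": 0, "ay": 0, "az": 0},
  {"grip": 24, "tx": 0, "ty": 0, "tz": 0, "ax": 0, "ay": 0, "az": 0},
  {"grip": 16, "tx": 0, "ty": 0, "tz": 0, "ax": 0, "ay": 0, "az": 0},
  {"grip": 16, "tx": 0, "ty": 0, "tz": 0, "ax": 0, "ay": 0, "az": 0},
])

```text
t: 7.1
tool_pos: [584.1, -117.9, 162.9]
ee_rot: [3.09, 0.562, 0.002]
wrist_force: [0.1, -1.5, 4.1]
gripper_width: 17.0
grasp_force: 45.1
```

Request:
servo_tool([
  {"grip": 16, "tx": 0, "ty": 0, "tz": 0, "ax": 0, "ay": 0, "az": -0.1},
  {"grip": 16, "tx": 0, "ty": 0, "tz": 0, "ax": 0, "ay": 0, "az": -0.1},
  {"grip": 16, "tx": 0, "ty": 0, "tz": 0, "ax": 0, "ay": 0, "az": -0.1},
  {"grip": 16, "tx": 0, "ty": 0, "tz": 0, "ax": 0, "ay": 0, "az": -0.1},
  {"grip": 16, "tx": 0, "ty": 0, "tz": 0, "ax": 0, "ay": 0, "az": 0},
])

```text
t: 7.6
tool_pos: [584.0, -117.8, 162.7]
ee_rot: [2.916, 1.167, 0.002]
wrist_force: [-0.4, -0.5, 3.7]
gripper_width: 17.0
grasp_force: 45.2
```

Forces stay low, so I continue the turn.

Request:
servo_tool([
  {"grip": 16, "tx": 0, "ty": 0, "tz": 0, "ax": 0, "ay": 0, "az": -0.12},
  {"grip": 16, "tx": 0, "ty": 0, "tz": 0, "ax": 0, "ay": 0, "az": -0.12},
  {"grip": 16, "tx": 0, "ty": 0, "tz": 0, "ax": 0, "ay": 0, "az": -0.12},
  {"grip": 16, "tx": 0, "ty": 0, "tz": 0, "ax": 0, "ay": 0, "az": -0.12},
  {"grip": 16, "tx": 0, "ty": 0, "tz": 0, "ax": 0, "ay": 0, "az": -0.12},
  {"grip": 16, "tx": 0, "ty": 0, "tz": 0, "ax": 0, "ay": 0, "az": -0.12},
  {"grip": 16, "tx": 0, "ty": 0, "tz": 0, "ax": 0, "ay": 0, "az": -0.12},
  {"grip": 16, "tx": 0, "ty": 0, "tz": 0, "ax": 0, "ay": 0, "az": -0.12},
])

```text
t: 8.4
tool_pos: [583.6, -117.7, 162.2]
ee_rot: [2.049, 2.381, 0.0]
wrist_force: [-2.6, -0.7, 3.3]
gripper_width: 16.9
grasp_force: 45.2
```

Request:
servo_tool([
  {"grip": 16, "tx": 0, "ty": 0, "tz": 0, "ax": 0, "ay": 0, "az": -0.1},
  {"grip": 16, "tx": 0, "ty": 0, "tz": 0, "ax": 0, "ay": 0, "az": -0.1},
  {"grip": 16, "tx": 0, "ty": 0, "tz": 0, "ax": 0, "ay": 0, "az": -0.04},
  {"grip": 16, "tx": 0, "ty": 0, "tz": 0, "ax": 0, "ay": 0, "az": 0},
  {"grip": 16, "tx": 0, "ty": 0, "tz": 0, "ax": 0, "ay": 0, "az": 0},
  {"grip": 16, "tx": 0, "ty": 0, "tz": 0, "ax": 0, "ay": 0, "az": 0},
])

```text
t: 9.0
tool_pos: [583.5, -117.8, 161.9]
ee_rot: [1.753, 2.607, -0.001]
wrist_force: [-1.3, -1.3, 3.5]
gripper_width: 17.4
grasp_force: 45.3
```

```bash
python3 -c "
from h import *
from cell import manip
o,R=state(H+110*BX);print(o['moment'])
s=manip.snapshot('wrist');cv2.imwrite('pics/w3.png',s['color'][:,:,::-1])
"
```

```text
t 9.0 pos [ 583.5 -117.8  161.9] q [-0.21  0.4   0.47  1.6  -0.19  1.18  0.68] F [-1.3 -1.3  3.5] w 17.4
yhead 22.14309516992047 z [-1.e-04 -4.e-04 -1.e+00]
delta tool [ -2.6 109.8   2.9]
[-0.23802466  0.48738076 -0.47489165]
```

View pics/w3.png

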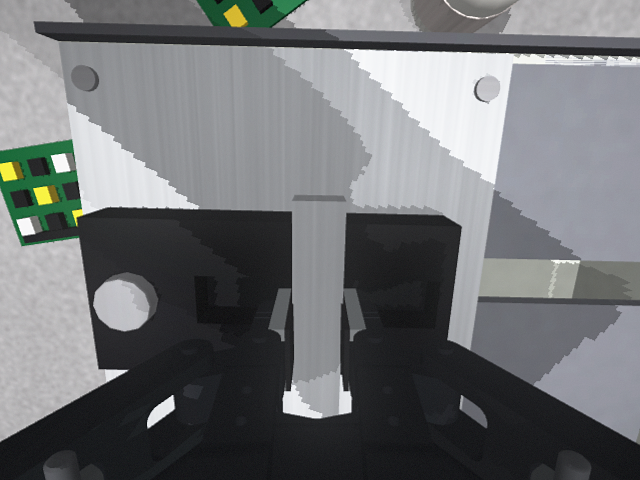

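The bar now lies across the housing (bar about x 293 to 345 in the image). The moment shows it against its stop after a turn of about 91.5°. The tool's y axis now lies along the box's x, so I slide along it.

Request:
servo_tool([
  {"grip": 16, "tx": -0.3, "ty": 8, "tz": 0, "ax": 0, "ay": 0, "az": 0},
  {"grip": 16, "tx": -0.3, "ty": 15, "tz": 0, "ax": 0, "ay": 0, "az": 0},
  {"grip": 16, "tx": -0.3, "ty": 15, "tz": 0, "ax": 0, "ay": 0, "az": 0},
  {"grip": 16, "tx": -0.3, "ty": 15, "tz": 0, "ax": 0, "ay": 0, "az": 0},
  {"grip": 16, "tx": -0.3, "ty": 15, "tz": 0, "ax": 0, "ay": 0, "az": 0},
  {"grip": 16, "tx": -0.3, "ty": 15, "tz": 0, "ax": 0, "ay": 0, "az": 0},
  {"grip": 16, "tx": -0.3, "ty": 15, "tz": 0, "ax": 0, "ay": 0, "az": 0},
  {"grip": 16, "tx": 0, "ty": 0, "tz": 0, "ax": 0, "ay": 0, "az": 0},
])

```text
t: 9.85
tool_pos: [677.0, -82.2, 161.6]
ee_rot: [1.749, 2.606, -0.0]
wrist_force: [4.6, -1.9, 2.8]
gripper_width: 17.3
grasp_force: 45.8
```

Request:
servo_tool([
  {"grip": 16, "tx": 0, "ty": 4, "tz": 0, "ax": 0, "ay": 0, "az": 0},
  {"grip": 16, "tx": 0, "ty": 4, "tz": 0, "ax": 0, "ay": 0, "az": 0},
  {"grip": 16, "tx": 0, "ty": 3, "tz": 0, "ax": 0, "ay": 0, "az": 0},
  {"grip": 16, "tx": 0, "ty": 1, "tz": 0, "ax": 0, "ay": 0, "az": 0},
  {"grip": 16, "tx": 0, "ty": 0, "tz": 0, "ax": 0, "ay": 0, "az": 0},
  {"grip": 16, "tx": 0, "ty": 0, "tz": 0, "ax": 0, "ay": 0, "az": 0},
])

```text
t: 10.45
tool_pos: [685.7, -78.9, 161.9]
ee_rot: [1.752, 2.607, -0.002]
wrist_force: [-0.9, -5.3, 4.0]
gripper_width: 17.0
grasp_force: 45.8
```

Request:
servo_tool([
  {"grip": 16, "tx": 0, "ty": 1, "tz": 0, "ax": 0, "ay": 0, "az": 0},
  {"grip": 16, "tx": 0, "ty": 1, "tz": 0, "ax": 0, "ay": 0, "az": 0},
  {"grip": 16, "tx": 0, "ty": 0, "tz": 0, "ax": 0, "ay": 0, "az": 0},
  {"grip": 16, "tx": 0, "ty": 0, "tz": 0, "ax": 0, "ay": 0, "az": 0},
])

```text
t: 10.85
tool_pos: [686.6, -78.6, 161.4]
ee_rot: [-1.752, -2.606, 0.004]
wrist_force: [-5.5, -5.4, 4.0]
gripper_width: 16.9
grasp_force: 45.8
```

The cover has moved 110 mm and the force is rising, so it is at its stop. I release and lift clear.

Request:
servo_tool([
  {"grip": 20, "tx": 0, "ty": -1, "tz": 0, "ax": 0, "ay": 0, "az": 0},
  {"grip": 40, "tx": 0, "ty": 0, "tz": 0, "ax": 0, "ay": 0, "az": 0},
  {"grip": 40, "tx": 0, "ty": 0, "tz": 0, "ax": 0, "ay": 0, "az": 0},
  {"grip": 40, "tx": 0, "ty": 0, "tz": -15, "ax": 0, "ay": 0, "az": 0},
  {"grip": 40, "tx": 0, "ty": 0, "tz": -35, "ax": 0, "ay": 0, "az": 0},
  {"grip": 40, "tx": 0, "ty": 0, "tz": -40, "ax": 0, "ay": 0, "az": 0},
  {"grip": 40, "tx": 0, "ty": 0, "tz": 0, "ax": 0, "ay": 0, "az": 0},
  {"grip": 40, "tx": 0, "ty": 0, "tz": 0, "ax": 0, "ay": 0, "az": 0},
])

```text
t: 11.65
tool_pos: [688.0, -77.2, 254.4]
ee_rot: [1.748, 2.606, 0.003]
wrist_force: [0.2, 0.5, 0.5]
gripper_width: 40.0
grasp_force: 0.0
```

```bash
python3 -c "
from h import *
from cell import manip
state()
s=manip.snapshot('wrist');cv2.imwrite('pics/w4.png',s['color'][:,:,::-1])
T=np.linalg.inv(s['cam_to_world']);N=np.array([-BX[1],BX[0],0])
for p in (H+110*BX+48*N,B+110*BX):
  c=T[:3,:3]@p+T[:3,3];print(np.round([s['fx']*c[0]/c[2]+s['cx'],s['fy']*c[1]/c[2]+s['cy']],0))
"
```

```text
t 11.65 pos [688.  -77.2 254.4] q [-0.21  0.56  0.45  1.17 -0.24  1.46  0.6 ] F [0.2 0.5 0.5] w 40.0
yhead 22.31392739635938 z [ 4.1e-03 -1.0e-04 -1.0e+00]
[315. 177.]
[190. 246.]
```

View pics/w4.png

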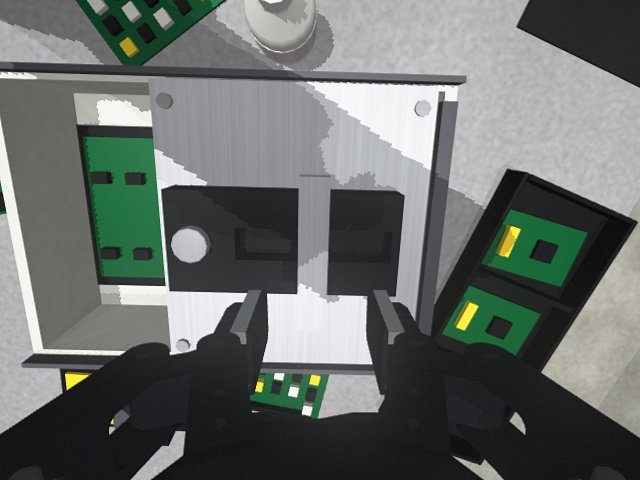

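The wrist view shows the box open. The button is at (189,244), predicted (190,246), and the bar's far end is at (315,176), predicted (315,177), across the housing. The gripper is clear of everything.

```bash
python3 -c "
from cell import manip
print(manip.finish_job())"
```

```text
the job is handed in; nothing more can be done
None
```

The test box is open: the handle is up and turned across the box, the cover is back about 110 mm against its stop, and the arm touches nothing; the job is handed in, but `finish_job()` returned no verdict.

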